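# Load a stained vial into a hand-indexed fluorimeter by the feel of its click stop

### The arm

A 6-joint arm with a two-finger parallel gripper is mounted at the origin on a cart in front of the work surface, level with it; the furniture and walls round the work are solid. World frame = base frame: x ahead of the robot, y to its left, z up, the work surface at z = 0. Lengths are in m, angles in degrees, forces in N, time in s.
With the tool pointing down it reaches from about 0.275 to 0.725 m from the base axis. Payload 15.9 kg.
Tool frame: the origin (TCP) lies on the centre line of the jaws, within the pads' length; the fingertips stand 8 mm ahead of it and the grasp point (between the pads) lies 11 mm behind it (tip_reach is the distance from the TCP to the fingertips, in m); z points along the fingers, y is the line along which they close (so a half turn about z gives the same grasp; the last joint's range is limited). The gripper opens to 85 mm and grips with 20 to 120 N. Pads are 22 mm wide; open, the fingers measure 114 mm over their backs; the gripper's body (76 mm by 85 mm) begins 54 mm behind the grasp point. The pads swing forward as they close: fully open they stand 13 mm farther back than shut.
Start: joints at [-71.792, 12.198, -1.971, 75.831, 0, 90], TCP at [0.156, -0.475, 0.239] pointing down, gripper open.
Joint ranges: [-170.91, 170.91], [-42.67, 98.43], [-65.05, 77.54], [-120.47, 116.71], [-90, 82.35], [-180, 180]. Speed limits (degrees/s): [108.29, 108.29, 136.94, 147.25, 180, 180].

### API

Orientations are given as a 3x3 rotation matrix whose columns are the frame's x, y, z axes.
In Python, from bench import get_state, capture, close_job, recognise, tip_reach gives the robot as it stands. The module is installed in compiled form; this text tells all that it offers.
- The arm moves only by the shell command python3 -m jog 'ROWS'. ROWS is JSON, a list that holds one entry, the list of rows, each a list of 7 numbers: the closure in counts, from 0 (fully open) to 255 (shut), then the shift along the tool's x, y, z in mm, then the turn, a rotation vector about the tool's x, y, z in degrees. A call has 1 to 10 rows; each row shifts and turns the commanded pose from where the row before left it, along the tool's axes as they then stand; what a row does not reach is not made up. A row lasts 1/12 s, in which the tool goes at most 41.7 mm and 7.16 degrees, less where a joint would pass 70% of its speed; a pose out of reach is approached as far as the arm can. A call with a gripper value outside its range is refused whole. The fingers move at their own pace and stop on an object; the grip force is fixed at half the most. Time passes only in rows, so rows that do not move let the fingers close. It gives the time, the measured TCP pose, the force, the opening and the grip force at its end, in the units of the state.
- get_state(): the state, without advancing time (a new reading comes with each control period).
- capture(name): name is "side" or "top" or "wrist"; returns a dict with "pixels" (384x512x3 uint8, red, green, blue), "z_map" (384x512 float32, m along the optical axis (not along the pixel's ray), 0 where there is no reading), "fx", "fy", "cx", "cy" (pixels), "T" (4x4, takes a point from camera to world coordinates). Camera axes: x right, y up, looking along -z (the intrinsics and any distortion apply to the point x, -y, -z); pixel columns grow to the right and rows downward; lengths in m; the calibration is good to about 2 mm. A picture is of the moment at which its call begins.
- close_job(): hands the job in; it is judged then, once.
Trained networks look in a picture, given as the dict that the camera call returned (one of the last four; its "shot" number tells which), for a name from the list of things; names that differ only in an ending like _2 or _b are one class to them, and where a whole thing is asked for, a point or a joint stands for the part that bears it (a point fixed in the world has none). Each returns a list of dicts, best first, with "score" (0 to 1); they miss things now and then, are a little off and sometimes report something else, mostly with a low value. They report only what shows in the picture. A call takes as long as a camera call.
- recognise(target, picture): "box" ([left, top, right, bottom] in pixels, round what is visible of it).
The state is a dict: "t": time; "joint_positions": joint angles; "qd": joint speeds; "joint_efforts": joint torques, N m; "tool_pos": TCP position; "tool_rot": TCP orientation; "wrist_force": force on the tool from outside, world axes, zero at the start; "wrist_torque": the same for the moment, N m; "finger_gap": finger opening in m; "gripper_force": force on a finger pad.
Only numpy, scipy, OpenCV 4.12 (cv2) and the standard library are available. Lean on these libraries where they do the work, as an engineer would, in place of code of your own. Each camera call takes 0.05 s, during which the arm holds its last target. There are 200 camera calls.

### The job

Load the yellow-capped vial into the vial reader: turn the reader's knob slowly clockwise (seen from above) until you feel it drop into its first click, which brings an empty well under the loading port, and lower the vial gently into the port by its cap as far as your fingers allow, so that it slides fully home. Then turn the knob on clockwise to the very next click, so that the vial rests at the reading place in the dark. Do not force or drop the glass, and leave the other vials and the things around the reader as they stand.

Things in the scene. Friction and masses are not known exactly. Their poses are not given: they have to be found in the camera images.
- reader: Vial reader (small bench fluorimeter with a hand-turned carousel), fixed: rounded square box 160 x 160 mm, white cover whose flat top is 64 mm above the table, dark shell, grey detector head (50 x 26 x 44 mm) on its left (+y) side. Origin on the table under its middle, z up, port on its -x side. Place and yaw differ each time.
- vial_2: The vial to load: glass, yellow screw cap, 15 mm across, 45 mm tall, 20 g; the cap is the upper 10 mm. It stands upright on the table among two like vials with white caps. Origin: centre of its underside, z up.
- knob_grip (a point): Point on the vertical axis of the carousel's round black knob, 24 mm above the cover; fixed to the housing, axes as reader. The knurled grip is a cylinder 40 mm across, from 8 to 40 mm above the cover (skirt 48 mm below), with no mark; its angle is not measured. Working direction: clockwise from above; it turns without end. Drag between clicks 0.06 to 0.08 N m, steady.
- click_screw (a point): Brass screw, flush in the cover, over the hidden click stop: a sprung ball and six notches 60 degrees apart. From 6 degrees before a notch's centre the drag falls away and the knob is pulled on, by up to 0.2 N m; just past the centre it resists with 0.45 N m. Let go within 4 degrees of the centre it settles in; elsewhere it stays. Start: 10 to 51 degrees short of the first clockwise click.
- port (a point): Centre of the round loading port in the plane of the cover's top, 56 mm from the knob's axis; axes as reader. Hole 19 mm, chamfered black rim, cover 5 mm thick. The carousel's black deck, 6 mm below the cover's top, blocks it unless a well (19 mm wide) stands under it within 3 mm. A vial fully home stands on the well's floor, 52.5 mm below the cover's top.
- reading_place (a point): Where the centre of the underside of the home vial must stand at the end: inside the reader, 56 mm from the knob's axis, 60 degrees clockwise of the port, 11.5 mm above the table; axes as reader. Wells and blanks alternate from click to click: the first click puts an empty well under the port, the next a blank, and the loaded well here.
- vial_1: Bystander: vial of the same kind with a white cap (pinkish content), 15 x 45 mm, loose. Origin: centre of its underside.
- vial_3: Bystander: vial of the same kind with a white cap (bluish content), 15 x 45 mm, loose. Origin: centre of its underside.
- objective_case: Bystander: round case of a spare objective, black foot and clear top, 36 mm across, 59 mm tall, loose; it stands in front of the tall fixed microscope that fills the table's left side (y from 0.13 to 0.45 m, up to 0.57 m high; keep the arm clear of it). Origin: centre of its underside.
- petri_dish: Bystander: closed clear petri dish, 62 mm across, 13 mm tall, loose. Origin: centre of its underside.

How it is judged (in metres and radians):
On the way, in this order (a step that is already met when the one before it is completed fails the run):
1. an empty well stands under the port, and the vial is lowered, still held, through the port at least 15 mm below the cover's top (horizontal distance between vial_2 and port below 0.006 m and z of vial_2 in the frame of port below -0.015 m and contact force between the fingers and vial_2 above 0.3 N), for 0.1 s.
2. the vial is fully home in the well under the port (underside more than 50 mm below the cover's top) (horizontal distance between vial_2 and port below 0.005 m and z of vial_2 in the frame of port below -0.05 m), for 0.2 s.
At the end, for the whole second after the job is handed in: The yellow-capped vial stands upright and still, fully home in its well (underside more than 50 mm below the cover's top), at the reading place one click (60 degrees) clockwise of the port, within 4.5 mm (horizontal distance between vial_2 and reading_place below 0.0045 m and z of vial_2 in the frame of port below -0.05 m and angle between vial_2's own z axis and vertical below 0.15 rad and linear speed of vial_2 below 0.01 m/s); the robot touches nothing.
It fails at once if the glass vial is pressed on the reader with more than 20 N (contact force between vial_2 and reader above 20 N).
It fails at once if a bystander is moved by more than 20 mm or tipped (distance of any of vial_1, vial_3, objective_case, petri_dish from where it was at the start of the episode above 0.02 m or angle between any of vial_1, vial_3, objective_case's own z axis and vertical above 0.5 rad).
It also fails if it takes over 72 s, if anything falls off the work surface, if the arm or the gripper's body presses on something with over 40 N, if the wrist force passes 120 N, or if a joint passes its speed limit or range.

## Working session

There is one attempt and no reset: what is moved stays moved. The work goes in short steps, Python scripts to look and compute and a shell command to move; the robot and the scene stay as the last step left them, time stands still between calls to the robot, and variables do not carry over. Pictures are saved under pics/ and viewed, at most 10 in all, crops included, and the job is handed in when it is done.

```bash
mkdir -p pics
cat > h.py <<'E'
import numpy as np, cv2
from bench import get_state, capture, recognise, tip_reach
def world(p,u,v,d=None):
    z=p["z_map"][int(round(v)),int(round(u))] if d is None else d
    return (p["T"]@np.array([(u-p["cx"])/p["fx"]*z,-(v-p["cy"])/p["fy"]*z,-z,1]))[:3]
def plane(p,u,v,h):
    o=p["T"][:3,3]; r=world(p,u,v,1.0)-o
    return o+r*(h-o[2])/r[2]
def save(p,n,box=None,s=1):
    im=p["pixels"][:,:,::-1]
    if box: im=im[box[1]:box[3],box[0]:box[2]]
    cv2.imwrite("pics/"+n,cv2.resize(im,None,fx=s,fy=s,interpolation=cv2.INTER_CUBIC))
E
python3 - <<'E'
from h import *
np.set_printoptions(precision=4,suppress=True)
s=get_state();print(s["t"],s["tool_pos"],s["tool_rot"],s["finger_gap"],tip_reach, s["wrist_force"])
P={n:capture(n) for n in("top","side")}
for n,p in P.items():
    print(n,p["fx"],p["fy"],p["cx"],p["cy"],[k for k in p],p["T"])
    for t in ["reader","vial_2","knob_grip","click_screw","port","objective_case","petri_dish"]:
        for r in recognise(t,p)[:4]:
            b=r["box"];u,v=(b[0]+b[2])/2,(b[1]+b[3])/2
            print(n,t,round(r["score"],2),np.round(b),world(p,u,v))
save(P["top"],"top1.png",s=1.5)
save(P["side"],"side1.png",s=1.5)
E
```

```text
0.0 [ 0.1561 -0.4746  0.2388] [[ 0.9499  0.3125 -0.0004]
 [ 0.3125 -0.9499  0.0011]
 [-0.     -0.0012 -1.    ]] 0.08510373255420511 0.008 [-0.0367 -0.4648 -0.279 ]
top 448.92991589398713 448.92991589398713 261.82051371914935 197.51168200374093 ['pixels', 'z_map', 'fx', 'fy', 'cx', 'cy', 'T', 'shot'] [[ 0.0477  0.978  -0.203   0.2964]
 [-0.9989  0.0477 -0.005  -0.106 ]
 [ 0.0048  0.203   0.9792  1.059 ]
 [ 0.      0.      0.      1.    ]]
top reader 0.62 [179. 148. 273. 236.] [ 0.5065 -0.0213  0.0891]
top knob_grip 0.84 [176. 144. 268. 231.] [ 0.5127 -0.0139  0.1045]
top click_screw 0.58 [183. 144. 272. 231.] [ 0.5131 -0.0249  0.1008]
top port 0.92 [178. 146. 272. 232.] [ 0.5103 -0.02    0.0995]
top port 0.36 [327. 210. 340. 220.] [ 0.4741 -0.2686  0.04  ]
top objective_case 0.61 [139. 240. 161. 260.] [0.3732 0.142  0.0575]
top petri_dish 0.95 [310. 164. 334. 190.] [ 0.5694 -0.2421  0.0192]
side 440.7583755297898 440.7583755297898 252.26451490305453 187.54360485962837 ['pixels', 'z_map', 'fx', 'fy', 'cx', 'cy', 'T', 'shot'] [[ 0.8437  0.2712 -0.4633 -0.0046]
 [-0.5364  0.3915 -0.7477 -0.8554]
 [-0.0214  0.8793  0.4757  0.5719]
 [ 0.      0.      0.      1.    ]]
side vial_2 0.69 [314. 256. 322. 279.] [ 0.4604 -0.3411  0.0215]
side vial_2 0.63 [271. 227. 279. 250.] [ 0.4448 -0.217   0.0246]
side vial_2 0.49 [302. 235. 307. 256.] [ 0.479  -0.2762  0.0288]
side knob_grip 0.94 [225. 156. 293. 215.] [ 0.5095 -0.0574  0.0643]
side click_screw 0.57 [223. 162. 295. 218.] [ 0.4964 -0.0765  0.0641]
side port 0.57 [224. 160. 292. 216.] [ 0.5012 -0.0659  0.064 ]
side objective_case 0.62 [300. 233. 310. 254.] [ 0.4789 -0.2771  0.0347]
side petri_dish 0.63 [316. 224. 341. 241.] [ 0.5674 -0.2514  0.0116]
side petri_dish 0.44 [314. 252. 324. 277.] [ 0.4599 -0.3445  0.0318]
```

View pics/top1.png

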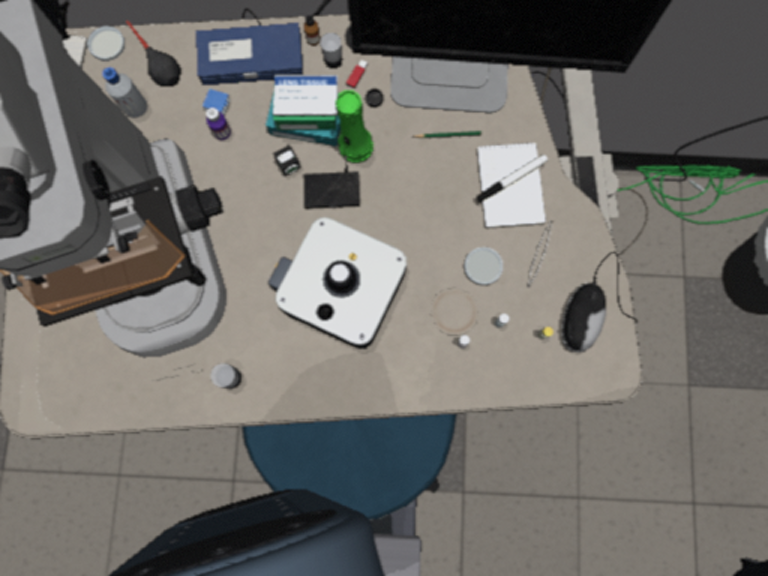

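View pics/side1.png

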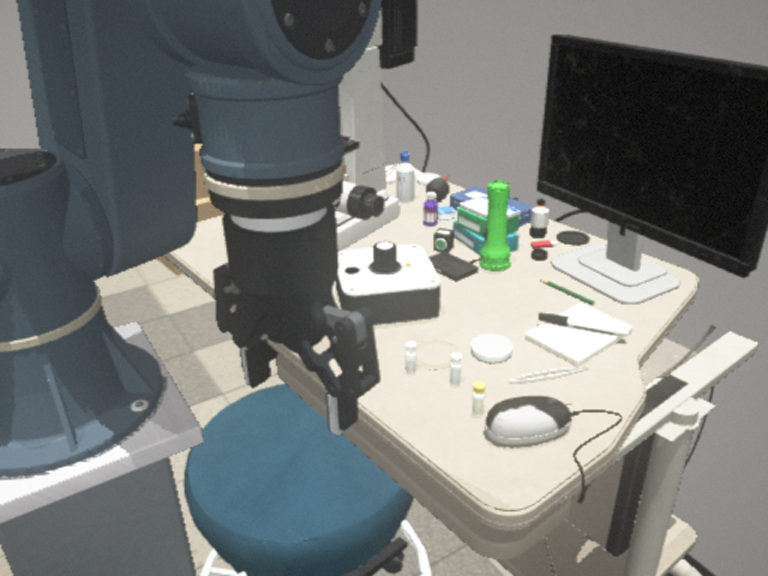

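The top view (full-res pixels) shows the reader with its knob at about (227,184), the port at (217,208) and the screw at (235,171). The yellow vial is at (365,221) with the mouse to its right, and the white-capped vials are at (335,213) and (309,227). The side view agrees.

```bash
python3 - <<'E'
from h import *
np.set_printoptions(precision=4,suppress=True)
p=capture("top")
for n,u,v,h in [("knob",227,182,.104),("port",216.5,208,.064),("screw",235,171,.064),("y",365,221,.045),("w",335,213,.045),("w",309,227,.045)]: print(n,plane(p,u,v,h),world(p,u,v))
w=capture("wrist");print(get_state()["t"],w["T"],w["fx"],w["cx"],w["cy"])
s=get_state();T=w["T"];print(s["tool_rot"].T@(T[:3,3]-s["tool_pos"]) if hasattr(s["tool_rot"],"T") else 0)
E
python3 -m jog '[[[0,0,0,0,0,0,7],[0,0,0,0,0,0,7],[0,0,0,0,0,0,0]]]'; python3 -c "
from bench import get_state;s=get_state();print(s['joint_positions'],s['tool_rot'])"
```

```text
knob [ 0.5253 -0.0234  0.104 ] [ 0.5254 -0.0234  0.1035]
port [ 0.4736 -0.0001  0.064 ] [0.4748 0.0006 0.0572]
screw [ 0.5617 -0.0366  0.064 ] [ 0.5613 -0.0367  0.0653]
y [ 0.4634 -0.3389  0.045 ] [ 0.4633 -0.3388  0.0452]
w [ 0.4786 -0.2701  0.045 ] [ 0.4783 -0.2698  0.0467]
w [ 0.4434 -0.2114  0.045 ] [ 0.4431 -0.2112  0.0467]
0.9 [[ 0.3117  0.9089  0.2769  0.2266]
 [-0.9502  0.2979  0.0918 -0.4518]
 [ 0.0009 -0.2917  0.9565  0.3728]
 [ 0.      0.      0.      1.    ]] 313.33508107940986 256.59179216092383 194.68801903994907
[ 0.0741  0.     -0.1335]
t: 1.15
tool_pos: [0.1562, -0.4749, 0.2393]
tool_rot: [[0.998, 0.067, -0.0], [0.067, -0.998, 0.0], [-0.0, -0.0, -1.0]]
wrist_force: [0.2, -0.2, -0.1]
finger_gap: 0.0856
gripper_force: 0.0
[-7.17911070e+01  1.21986856e+01 -1.97236866e+00  7.58317398e+01
  4.65723380e-04  1.04363921e+02] [[ 9.97749142e-01  6.70570688e-02 -7.51716833e-06]
 [ 6.70570690e-02 -9.97749140e-01  4.88640114e-05]
 [-4.22357086e-06 -4.92581047e-05 -9.99999999e-01]]
```

```bash
python3 -m jog '[[[0,19.5,-21.8,0,0,0,0],[0,19.5,-21.8,0,0,0,0],[0,19.5,-21.8,0,0,0,0],[0,19.5,-21.8,0,0,0,0],[0,19.5,-21.8,0,0,0,0],[0,19.5,-21.8,0,0,0,0],[0,19.5,-21.8,0,0,0,0],[0,19.5,-21.8,0,0,0,0],[0,19.5,-21.8,0,0,0,0],[0,19.5,-21.8,0,0,0,0]]]'
python3 -m jog '[[[0,19.5,-21.8,0,0,0,0],[0,19.5,-21.8,0,0,0,0],[0,19.5,-21.8,0,0,0,0],[0,19.5,-21.8,0,0,0,0],[0,19.5,-21.8,0,0,0,0],[0,19.5,-21.8,0,0,0,0],[0,19.5,-21.8,0,0,0,0],[0,19.5,-21.8,0,0,0,0],[0,19.5,-21.8,0,0,0,0],[0,19.5,-21.8,0,0,0,0]]]'
python3 -m jog '[[[0,0,0,0,0,0,-7],[0,0,0,0,0,0,-7],[0,0,0,0,0,0,-7],[0,0,0,0,0,0,-7],[0,0,0,0,0,0,-7],[0,0,0,0,0,0,-7],[0,0,0,0,0,0,-7],[0,0,0,0,0,0,-7],[0,0,0,0,0,0,-7],[0,0,0,0,0,0,-7]]]'
python3 - <<'E'
from h import *
np.set_printoptions(precision=4,suppress=True)
p=capture("wrist");save(p,"w1.png",s=1.5)
print(get_state()["tool_pos"],get_state()["joint_positions"])
for t in ["knob_grip","port","click_screw"]:
    for r in recognise(t,p)[:3]: print(t,r)
E
```

```text
t: 1.98
tool_pos: [0.3353, -0.242, 0.2395]
tool_rot: [[0.997, 0.078, 0.0], [0.078, -0.997, -0.0], [0.0, 0.0, -1.0]]
wrist_force: [0.9, -0.6, -0.4]
finger_gap: 0.0855
gripper_force: 0.0
t: 2.82
tool_pos: [0.5139, -0.0101, 0.2393]
tool_rot: [[0.997, 0.078, 0.0], [0.078, -0.997, -0.0], [0.0, 0.0, -1.0]]
wrist_force: [0.8, -1.5, -0.1]
finger_gap: 0.0854
gripper_force: 0.0
t: 3.65
tool_pos: [0.5132, -0.0115, 0.2393]
tool_rot: [[0.262, 0.965, -0.0], [0.965, -0.262, -0.0], [-0.0, -0.0, -1.0]]
wrist_force: [0.6, 0.4, -0.0]
finger_gap: 0.0852
gripper_force: 0.0
[ 0.5132 -0.0115  0.2393] [ -1.2834  13.784    0.0501  76.266    0.0008 103.3312]
knob_grip {'box': [190.4, 62.3, 360.3, 256.7], 'score': 0.67}
port {'box': [192.7, 63.0, 357.2, 256.4], 'score': 0.66}
click_screw {'box': [191.2, 62.9, 360.2, 255.7], 'score': 0.65}
```

View pics/w1.png

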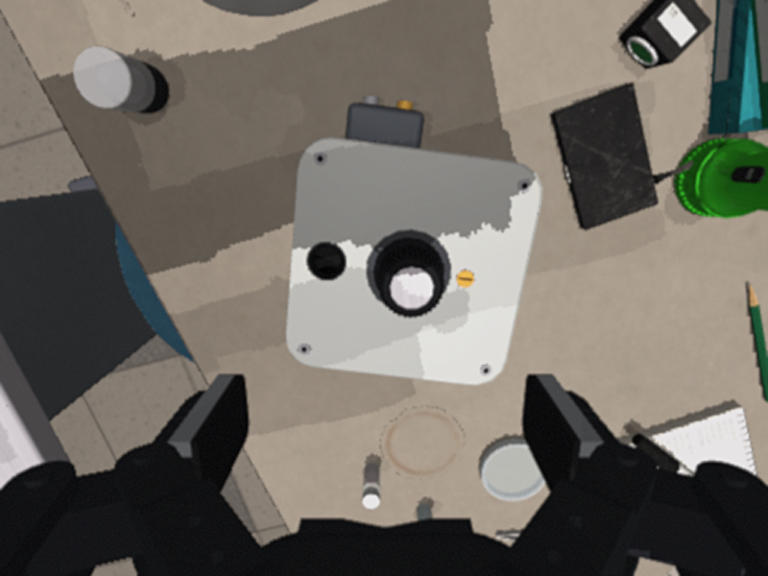

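The wrist view (×1.5) shows the knob's white top at (411,288) with its skirt around (409,268), the port at (326,261) and the brass screw at (465,278). The four cover screws are at (320,158), (524,185), (486,370) and (304,349).

```bash
cat > m.py <<'E'
from h import *
np.set_printoptions(precision=4,suppress=True)
def blob(mask,u,v,r):
    m=np.zeros(mask.shape,np.uint8);m[v-r:v+r,u-r:u+r]=mask[v-r:v+r,u-r:u+r]
    n,l,st,c=cv2.connectedComponentsWithStats(m)
    i=1+np.argmax(st[1:,4]);cn,_=cv2.findContours((l==i).astype(np.uint8),0,1)
    return c[i],st[i],cv2.minEnclosingCircle(max(cn,key=len))
E
python3 - <<'E'
from m import *
p=capture("wrist");g=p["pixels"].max(2)
c,st,mc=blob((g<90).astype(np.uint8),217,174,20);print("port",c,st,mc,plane(p,*c,.064))
port=plane(p,*c,.064)
print("cover depth z:",[world(p,u/1.5,v/1.5)[2] for u,v in[(350,200),(430,350),(490,250)]])
Z=np.array([[world(p,u,v) for u in range(230,320)] for v in range(140,225)])
m=(Z[...,2]>.095)&(Z[...,2]<.115);k=Z[m];print("knob top",m.sum(),k.mean(0),(k.min(0)+k.max(0))/2,np.ptp(k,axis=0), np.median(k[:,2]))
px=np.argwhere(m)[:,::-1]+[230,140]
(cu,cv_),r=cv2.minEnclosingCircle(px.astype(np.float32));print(cu,cv_,r,plane(p,cu,cv_,.104))
cs=[plane(p,u/1.5,v/1.5,.064) for u,v in[(320,158),(524,185),(486,370),(304,349)]]
cen=np.mean(cs,0);print("centre",cen)
hs=p["pixels"].astype(int);ys=((hs[...,0]-hs[...,2]>70)).astype(np.uint8);c,_,_=blob(ys,310,185,14);print("screw",c,plane(p,*c,.064))
print("port-cen",port-cen,np.linalg.norm((port-cen)[:2]),np.degrees(np.arctan2(*(port-cen)[1::-1])))
E
```

```text
port [217.1753 174.0339] [205 162  25  25 502] ((217.0833282470703, 174.0833282470703), 12.923492431640625) [0.4752 0.001  0.064 ]
cover depth z: [np.float64(0.06288376815983032), np.float64(0.06275871250593462), np.float64(0.062295555418319715)]
knob top 1483 [ 0.5269 -0.0191  0.1027] [ 0.5267 -0.0206  0.1003] [0.0403 0.0405 0.0103] 0.10296706342450596
273.79998779296875 189.30587768554688 22.31952667236328 [ 0.527  -0.0185  0.104 ]
centre [ 0.5269 -0.0211  0.064 ]
screw [309.9903 184.8544] [ 0.5628 -0.0358  0.064 ]
port-cen [-0.0517  0.0221  0.    ] 0.05621890212207295 156.80192744787607
```

```bash
python3 -m jog '[[[0,-4.6,15.5,14,0,0,0],[0,0,0,30,0,0,0],[0,0,0,30,0,0,0],[0,0,0,30,0,0,0],[0,0,0,25,0,0,0],[0,0,0,15,0,0,0],[0,0,0,10,0,0,0],[0,0,0,0,0,0,0]]]'
python3 -m jog '[[[255,0,0,0,0,0,0],[255,0,0,0,0,0,0],[255,0,0,0,0,0,0],[255,0,0,0,0,0,0],[255,0,0,0,0,0,0],[255,0,0,0,0,0,0],[255,0,0,0,0,0,0],[255,0,0,0,0,0,0]]]'
python3 -c "
from bench import get_state;s=get_state();print(s['joint_positions'],s['wrist_torque'],s['t'])"
```

```text
t: 4.57
tool_pos: [0.5258, -0.0201, 0.0836]
tool_rot: [[0.273, 0.962, -0.003], [0.962, -0.273, 0.0], [-0.001, -0.003, -1.0]]
wrist_force: [0.0, 0.5, 0.3]
finger_gap: 0.0854
gripper_force: 0.0
t: 5.23
tool_pos: [0.5272, -0.0201, 0.0866]
tool_rot: [[0.272, 0.962, 0.001], [0.962, -0.272, 0.0], [0.001, 0.001, -1.0]]
wrist_force: [-5.2, 0.5, 13.5]
finger_gap: 0.0385
gripper_force: 58.8
[-2.18668060e+00  1.98367720e+01 -1.44733790e+01  5.56096797e+01
  1.16004929e-02  1.03610690e+02] [0.18565011 1.15822143 0.05820563] 5.2333
```

```bash
cat > s.py <<'E'
from bench import get_state
s=get_state();print(round(s['t'],2),'tau',s['wrist_torque'].round(3) if hasattr(s['wrist_torque'],'round') else s['wrist_torque'],'F',[round(float(x),1) for x in s['wrist_force']],'pos',[round(float(x),4) for x in s['tool_pos']],'j6',round(float(s['joint_positions'][5]),2),'j1',round(float(s['joint_positions'][0]),2))
E
python3 -m jog '[[[255,0,0,-2,0,0,0],[255,0,0,0,0,0,0]]]'|sed -n 4p;python3 s.py
python3 -m jog '[[[255,0,0,0,0,0,1.5],[255,0,0,0,0,0,1.5]]]'|sed -n 4p;python3 s.py
python3 -m jog '[[[255,0,0,0,0,0,1.5],[255,0,0,0,0,0,1.5]]]'|sed -n 4p;python3 s.py
python3 -m jog '[[[255,0,0,0,0,0,1],[255,0,0,0,0,0,1]]]'|sed -n 4p;python3 s.py
```

```text
wrist_force: [6.6, 0.5, -17.2]
5.4 tau [ 0.081 -1.36  -0.031] F [6.6, 0.5, -17.2] pos [0.5271, -0.0201, 0.0868] j6 103.61 j1 -2.19
wrist_force: [7.6, 0.3, -18.2]
5.57 tau [ 0.144 -1.57   0.243] F [7.6, 0.3, -18.2] pos [0.5271, -0.0201, 0.0869] j6 106.66 j1 -2.18
wrist_force: [5.8, 0.3, -18.2]
5.73 tau [ 0.062 -1.517  0.209] F [5.8, 0.3, -18.2] pos [0.5271, -0.0201, 0.0869] j6 109.67 j1 -2.19
wrist_force: [7.1, 0.5, -18.1]
5.9 tau [ 0.099 -1.571  0.209] F [7.1, 0.5, -18.1] pos [0.5271, -0.0201, 0.0869] j6 111.65 j1 -2.19
```

```bash
python3 -m jog '[[[255,0,0,1.1,0,0,0],[255,0,0,0,0,0,0]]]'|sed -n 4p;python3 s.py
for i in 1; do python3 -m jog '[[[255,0,0,0,0,0,1],[255,0,0,0,0,0,1]]]'|sed -n 4p;python3 s.py; done
python3 -m jog '[[[255,0,0,0,0,0,1],[255,0,0,0,0,0,1]]]'|sed -n 4p;python3 s.py
python3 -m jog '[[[255,0,0,0,0,0,1],[255,0,0,0,0,0,1]]]'|sed -n 4p;python3 s.py
python3 -m jog '[[[255,0,0,0,0,0,1],[255,0,0,0,0,0,1]]]'|sed -n 4p;python3 s.py
python3 -m jog '[[[255,0,0,0,0,0,1],[255,0,0,0,0,0,1]]]'|sed -n 4p;python3 s.py
```

```text
wrist_force: [1.6, 0.4, -0.5]
6.07 tau [ 0.148 -0.113 -0.177] F [1.6, 0.4, -0.5] pos [0.5272, -0.0201, 0.0868] j6 111.6 j1 -2.19
wrist_force: [1.0, 0.7, 4.1]
6.23 tau [ 0.237 -0.015  0.09 ] F [1.0, 0.7, 4.1] pos [0.5273, -0.0201, 0.0867] j6 113.69 j1 -2.19
wrist_force: [0.2, 0.8, 6.0]
6.4 tau [0.224 0.026 0.061] F [0.2, 0.8, 6.0] pos [0.5272, -0.0201, 0.0867] j6 115.71 j1 -2.19
wrist_force: [0.4, 1.2, 6.6]
6.57 tau [ 0.117  0.028 -0.061] F [0.4, 1.2, 6.6] pos [0.5273, -0.0201, 0.0867] j6 117.71 j1 -2.19
wrist_force: [0.6, 0.9, 5.9]
6.73 tau [ 0.256 -0.065  0.246] F [0.6, 0.9, 5.9] pos [0.5273, -0.0201, 0.0867] j6 119.71 j1 -2.19
wrist_force: [-0.3, 1.6, 6.2]
6.9 tau [ 0.262 -0.116  0.722] F [-0.3, 1.6, 6.2] pos [0.5273, -0.0201, 0.0867] j6 121.69 j1 -2.18
```

```bash
python3 -m jog '[[[255,0,0,0,0,0,-1],[255,0,0,0,0,0,-1]]]'|sed -n 4p;python3 s.py
python3 -m jog '[[[255,0,0,0,0,0,-0.7],[255,0,0,0,0,0,0]]]'|sed -n 4p;python3 s.py
```

```text
wrist_force: [-0.6, 2.3, 6.3]
7.07 tau [ 0.212 -0.044 -0.228] F [-0.6, 2.3, 6.3] pos [0.5273, -0.0201, 0.0867] j6 119.63 j1 -2.19
wrist_force: [-1.1, 0.7, 6.6]
7.23 tau [ 0.224 -0.068 -0.185] F [-1.1, 0.7, 6.6] pos [0.5273, -0.0201, 0.0867] j6 118.93 j1 -2.19
```

```bash
python3 -m jog '[[[255,0,0,0,0,0,0.7],[0,0,0,0,0,0,0],[0,0,0,0,0,0,0],[0,0,0,0,0,0,0],[0,0,0,0,0,0,0],[0,0,0,-10,0,0,0],[0,0,0,-35,0,0,0],[0,0,0,-40,0,0,0],[0,0,0,-40,0,0,0],[0,0,0,-20,0,0,0]]]'
python3 - <<'E'
from m import *
p=capture("wrist");save(p,"w2.png",(120,60,400,270),2.8)
print(get_state()["tool_pos"],get_state()["tool_rot"],get_state()["joint_positions"])
t=capture("top")
for pic in (t,):
    h=pic["pixels"].astype(int);c,st,_=blob((h[...,0]-h[...,2]>90).astype(np.uint8),365,221,8);print(c,st,plane(pic,*c,.045))
q=capture("side");h=q["pixels"].astype(int);c2,st,_=blob((h[...,0]-h[...,2]>90).astype(np.uint8),319,258,9);print(c2,st,plane(q,*c2,.040))
E
```

```text
t: 8.07
tool_pos: [0.5277, -0.0202, 0.2366]
tool_rot: [[0.527, 0.85, 0.005], [0.85, -0.527, -0.0], [0.002, 0.004, -1.0]]
wrist_force: [1.3, 0.9, 0.9]
finger_gap: 0.0855
gripper_force: 0.0
[ 0.5287 -0.0202  0.2387] [[ 0.5268  0.8499  0.0081]
 [ 0.85   -0.5268 -0.0003]
 [ 0.004   0.0071 -1.    ]] [ -2.1894  15.2392   1.8693  76.1654  -0.001  119.6025]
[365.  220.5] [363 218   5   6  26] [ 0.4645 -0.3389  0.045 ]
[318.1667 256.4167] [316 255   6   4  12] [ 0.4676 -0.3322  0.04  ]
```

View pics/w2.png

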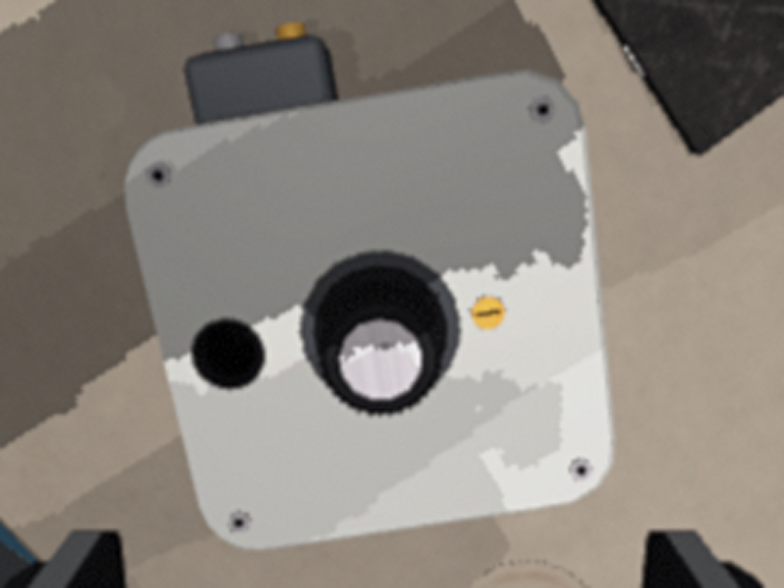

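The crop shows the port all black at about (201,186) in full pixels. The shade does not tell a deck from a well, so I'll check the depth.

Run:
```python
from m import *
p=capture("wrist")
print(np.array([[world(p,u,v)[2] for u in range(187,217,2)] for v in range(174,200,2)]).round(3))
c,st,mc=blob((p["pixels"].max(2)<60).astype(np.uint8),201,186,18);print(c,st,plane(p,*c,.064))
```

```text
[[0.063 0.064 0.367 0.063 0.062 0.064 0.064 0.064 0.063 0.064 0.063 0.063
  0.064 0.063 0.063]
 [0.062 0.062 0.062 0.063 0.063 0.064 0.062 0.063 0.063 0.064 0.063 0.063
  0.062 0.063 0.062]
 [0.063 0.063 0.063 0.063 0.062 0.028 0.021 0.01  0.01  0.061 0.064 0.065
  0.062 0.063 0.063]
 [0.062 0.063 0.063 0.061 0.042 0.031 0.022 0.015 0.01  0.01  0.01  0.367
  0.064 0.062 0.062]
 [0.063 0.064 0.062 0.056 0.043 0.034 0.025 0.02  0.013 0.012 0.01  0.012
  0.064 0.063 0.062]
 [0.064 0.064 0.062 0.053 0.044 0.036 0.031 0.026 0.023 0.019 0.016 0.016
  0.063 0.063 0.063]
 [0.063 0.063 0.061 0.055 0.047 0.041 0.035 0.032 0.028 0.027 0.026 0.027
  0.063 0.063 0.062]
 [0.062 0.064 0.062 0.055 0.051 0.045 0.041 0.036 0.036 0.367 0.035 0.038
  0.061 0.063 0.064]
 [0.064 0.064 0.061 0.06  0.055 0.05  0.048 0.043 0.043 0.042 0.044 0.052
  0.062 0.064 0.063]
 [0.063 0.064 0.064 0.061 0.06  0.055 0.053 0.05  0.049 0.049 0.054 0.061
  0.063 0.062 0.063]
 [0.064 0.062 0.063 0.063 0.061 0.062 0.058 0.055 0.056 0.059 0.063 0.062
  0.064 0.063 0.064]
 [0.063 0.062 0.062 0.063 0.062 0.061 0.061 0.062 0.061 0.063 0.065 0.062
  0.063 0.063 0.062]
 [0.062 0.064 0.063 0.063 0.063 0.064 0.063 0.064 0.064 0.064 0.062 0.062
  0.063 0.061 0.063]]
[200.4874 186.5188] [188 175  26  24 478] [0.4754 0.0011 0.064 ]
```

The well is open down to z≈0.010, so the first click has brought an empty well under the port. Next is the vial.

```bash
python3 -m jog '[[[0,-30.4,11.3,0,0,0,0],[60,-30.4,11.3,0,0,0,0],[120,-30.4,11.3,8,0,0,0],[120,-30.4,11.3,10,0,0,0],[120,-30.4,11.3,10,0,0,0],[120,-30.4,11.3,10,0,0,0],[120,-30.4,11.3,10,0,0,0],[120,-30.4,11.3,10,0,0,0],[120,-30.4,11.3,10,0,0,0],[120,-30.4,11.3,10,0,0,0]]]'
python3 -m jog '[[[120,0,0,0,0,0,-6.4],[120,0,0,0,0,0,-6.4],[120,0,0,0,0,0,-6.4],[120,0,0,0,0,0,-6.4],[120,0,0,0,0,0,-6.4],[120,0,0,0,0,0,0]]]'
python3 - <<'E'
from m import *
p=capture("wrist");save(p,"w3.png",s=1.5)
print(get_state()["tool_pos"],get_state()["joint_positions"])
h=p["pixels"].astype(int);m=((h[...,0]-h[...,2]>80)&(h[...,1]>100)).astype(np.uint8)
n,l,st,c=cv2.connectedComponentsWithStats(m)
for i in np.argsort(-st[1:,4])[:3]+1:
    print(st[i],c[i],plane(p,*c[i],.045),world(p,*c[i]))
E
```

```text
t: 9.1
tool_pos: [0.4613, -0.3391, 0.1515]
tool_rot: [[0.527, 0.85, -0.002], [0.85, -0.527, 0.001], [0.0, -0.002, -1.0]]
wrist_force: [1.6, 1.8, 1.2]
finger_gap: 0.0454
gripper_force: 0.0
t: 9.6
tool_pos: [0.462, -0.3376, 0.152]
tool_rot: [[-0.009, 1.0, -0.002], [1.0, 0.009, 0.001], [0.001, -0.002, -1.0]]
wrist_force: [0.2, -0.7, -0.5]
finger_gap: 0.0452
gripper_force: 0.0
[ 0.4621 -0.3376  0.1522] [-36.1513  22.4573  -0.6359  67.0203  -0.0032  53.7353]
[253 189  17  17 228] [261.0175 197.0482] [ 0.4651 -0.3387  0.045 ] [ 0.4651 -0.339   0.0442]
[365 355   2   4   6] [365.3333 356.1667] [ 0.5663 -0.4963  0.045 ] [ 0.849  -1.1237 -0.6036]
```

View pics/w3.png

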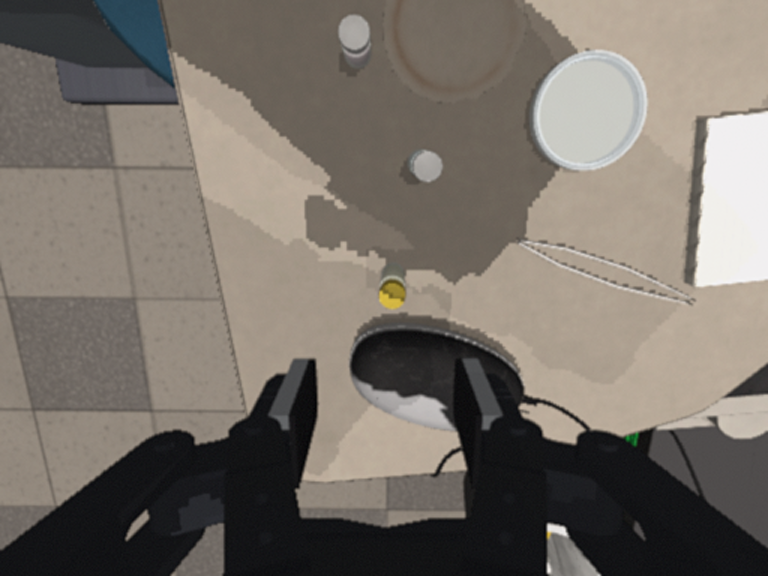

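The wrist view (×1.5) shows the yellow cap at (391,295) between the fingers' lines, with the mouse just below it. Both views agree on its height, 0.045.

```bash
python3 -m jog '[[[120,-1.1,3,20,0,0,0],[120,0,0,25,0,0,0],[120,0,0,25,0,0,0],[120,0,0,15,0,0,0],[120,0,0,10,0,0,0],[120,0,0,6,0,0,0],[120,0,0,3,0,0,0],[120,0,0,0,0,0,0],[120,0,0,0,0,0,0]]]'
python3 - <<'E'
from m import *
q=capture("side");save(q,"s2.png",(250,190,380,290),6)
E
```

```text
t: 10.4
tool_pos: [0.4661, -0.3394, 0.05]
tool_rot: [[-0.003, 1.0, 0.001], [1.0, 0.003, -0.001], [-0.001, 0.001, -1.0]]
wrist_force: [-0.1, 0.1, 0.2]
finger_gap: 0.0451
gripper_force: 0.0
```

View pics/s2.png

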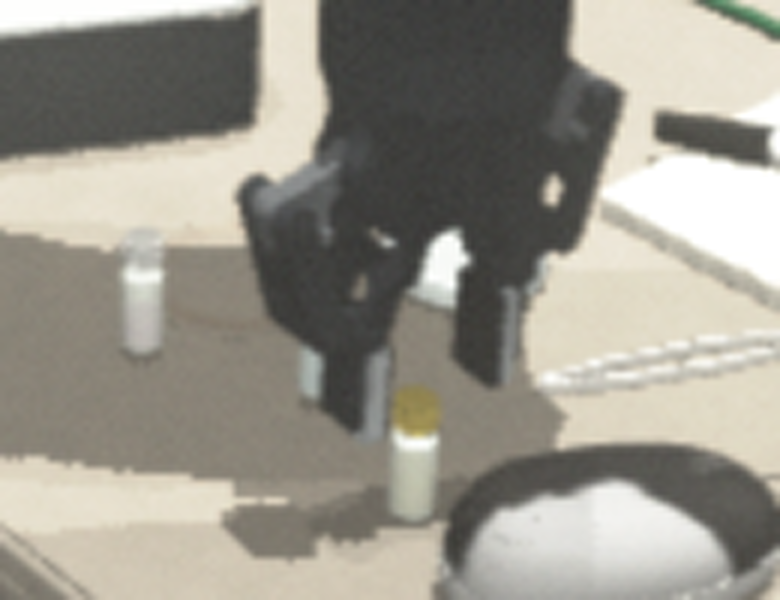

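The side crop shows the open fingers at either side of the yellow cap (415,410), with the fingertips at about (370,437) and (500,387). I'll check the tip height by projection.

Run:
```python
from m import *
q=capture("side");s=get_state();t=np.array(s["tool_pos"]);print(t)
def proj(w):
    c=np.linalg.inv(q["T"])@np.r_[w,1];return np.array([q["fx"]*c[0]/-c[2]+q["cx"],q["fy"]*-c[1]/-c[2]+q["cy"]])
for z in(.042,.046,.050):
  print(z,[((proj([t[0]+a,t[1]-.011,z])-[250,190])*6).round() for a in(-.0227,.0227)],"cap",((proj([.4651,-.3387,z])-[250,190])*6).round())
print("bottom",((proj([.4651,-.3387-.0075,0])-[250,190])*6).round(), "white2 base",((proj([.4434,-.2114-.0075,0])-[250,190])*6).round())
```

```text
[ 0.4662 -0.3395  0.0501]
0.042 [array([388., 449.]), array([497., 400.])] cap [416. 406.]
0.046 [array([389., 439.]), array([498., 390.])] cap [417. 396.]
0.05 [array([389., 429.]), array([498., 380.])] cap [418. 386.]
bottom [425. 520.] white2 base [148. 351.]
```

```bash
python3 -m jog '[[[120,0.7,-1,2.5,0,0,0],[150,0,0,0,0,0,0],[180,0,0,0,0,0,0],[200,0,0,0,0,0,0],[255,0,0,0,0,0,0],[255,0,0,0,0,0,0],[255,0,0,0,0,0,0],[255,0,0,0,0,0,0],[255,0,0,0,0,0,0]]]'
python3 -m jog '[[[255,0,0,0,0,0,0],[255,0,0,-10,0,0,0],[255,0,0,-20,0,0,0],[255,0,0,-30,0,0,0],[255,0,0,-30,0,0,0],[255,0,0,-20,0,0,0],[255,0,0,0,0,0,0],[255,0,0,0,0,0,0]]]'
python3 - <<'E'
from m import *
q=capture("side");s=get_state();t=np.array(s["tool_pos"]);print(t)
def proj(w):
    c=np.linalg.inv(q["T"])@np.r_[w,1];return np.array([q["fx"]*c[0]/-c[2]+q["cx"],q["fy"]*-c[1]/-c[2]+q["cy"]])
c=proj([t[0],t[1],t[2]-.03]);x,y=int(c[0])-60,int(c[1])-50
save(q,"s3.png",(x,y,x+120,y+90),6)
for d in(-.008,-.040,-.048,-.053):print(d,((proj([t[0],t[1]-.0075,t[2]+d])-[x,y])*6).round())
E
```

```text
t: 11.25
tool_pos: [0.4649, -0.3386, 0.047]
tool_rot: [[-0.004, 1.0, 0.0], [1.0, 0.004, -0.0], [-0.0, 0.0, -1.0]]
wrist_force: [0.2, -0.6, 5.2]
finger_gap: 0.011
gripper_force: 58.8
t: 11.92
tool_pos: [0.4652, -0.3388, 0.158]
tool_rot: [[-0.004, 1.0, 0.002], [1.0, 0.004, -0.001], [-0.001, 0.002, -1.0]]
wrist_force: [-0.5, -0.1, -0.7]
finger_gap: 0.0111
gripper_force: 58.7
[ 0.4647 -0.3384  0.1567]
-0.008 [383. 255.]
-0.04 [377. 344.]
-0.048 [375. 365.]
-0.053 [375. 379.]
```

View pics/s3.png

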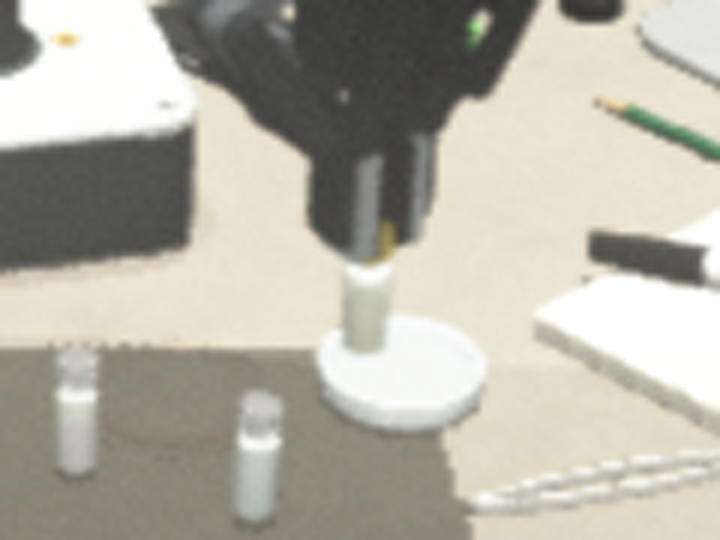

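The vial hangs from the fingers by its cap and looks upright, with its bottom at about (366,353). It may sit a little off the tool axis, so I'll measure it from the wrist.

Run:
```python
from m import *
p=capture("wrist");s=get_state();t=np.array(s["tool_pos"]);R=np.array(s["tool_rot"])
def proj(w,q):
    c=np.linalg.inv(q["T"])@np.r_[w,1];return np.array([q["fx"]*c[0]/-c[2]+q["cx"],q["fy"]*-c[1]/-c[2]+q["cy"]])
for d in(0,.008,.03,.047):print(d,((proj(t+R[:,2]*d,p)-[156,184])*4).round())
print(p["z_map"].shape)
save(p,"w4.png",(156,184,356,334),4)
ys=np.array([[*world(p,u,v)] for v in range(184,384) for u in range(156,356)])
l=(ys-t)@R; m=(abs(l[:,0])<.02)&(abs(l[:,1])<.012)&(l[:,2]>.012)&(l[:,2]<.06)
print(m.sum());L=l[m]
for a in np.arange(.012,.056,.004):
    k=L[(L[:,2]>=a)&(L[:,2]<a+.004)]
    if len(k)>3: print(round(a,3),len(k),"x",np.percentile(k[:,0],[5,95]),"y",np.percentile(k[:,1],[3,97]),"max x",k[:,0].max())
```

```text
0 [402. 306.]
0.008 [402. 275.]
0.03 [402. 202.]
0.047 [402. 157.]
(384, 512)
598
0.012 52 x [0.0041 0.0063] y [-0.0046  0.0053] max x 0.007178188554236039
0.016 111 x [0.0035 0.0071] y [-0.0055  0.0056] max x 0.0075458724486192
0.02 68 x [0.0037 0.0073] y [-0.0056  0.0069] max x 0.007512604567188885
0.024 77 x [0.003  0.0073] y [-0.0056  0.0076] max x 0.007443468860034341
0.028 70 x [0.0029 0.0074] y [-0.0053  0.0078] max x 0.007605965469057657
0.032 70 x [0.0023 0.0076] y [-0.0055  0.0084] max x 0.007717992233439545
0.036 60 x [0.0031 0.0077] y [-0.0051  0.0076] max x 0.007943835604563496
0.04 54 x [0.0028 0.0078] y [-0.0053  0.0082] max x 0.008128492884530747
0.044 36 x [0.0037 0.0077] y [-0.0051  0.0077] max x 0.007838417898230499
```

View pics/w4.png

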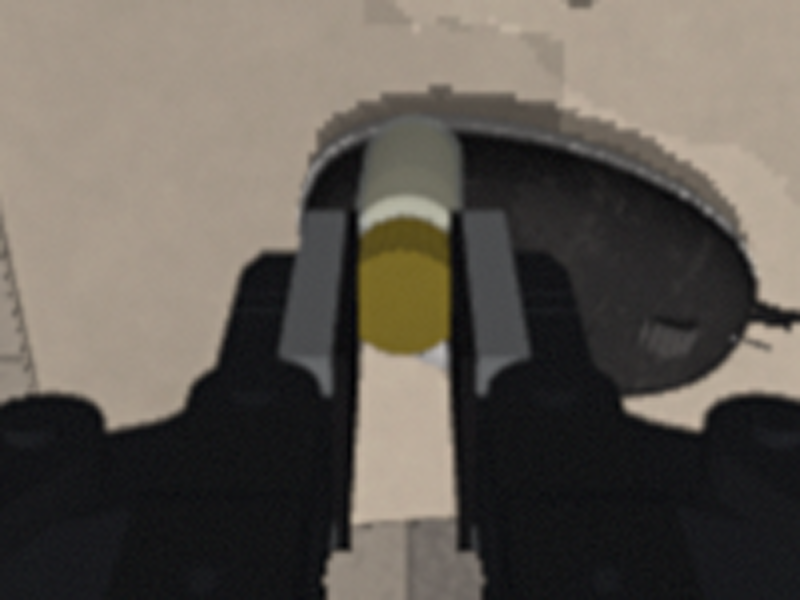

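The vial hangs on the tool axis to within about 1 mm, near upright. Moving on to the port.

```bash
python3 -m jog '[[[255,18.4,0.7,0,0,0,0],[255,35,1.2,0,0,0,0],[255,40,1.4,0,0,0,0],[255,40,1.4,0,0,0,0],[255,40,1.4,0,0,0,0],[255,40,1.4,0,0,0,0],[255,40,1.4,0,0,0,0],[255,40,1.4,0,0,0,0],[255,30,1,0,0,0,0],[255,15,0.5,0,0,0,0]]]' | head -2
python3 -m jog '[[[255,0,0,0,0,0,-6.7],[255,0,0,0,0,0,-6.7],[255,0,0,0,0,0,-6.7],[255,0,0,0,0,0,-6.7],[255,0,0,0,0,0,-6.7],[255,0,0,0,0,0,-6.7],[255,0,0,0,0,0,-6.7],[255,0,0,0,0,0,-6.7],[255,0,0,0,0,0,-6.5],[255,0,0,0,0,0,-6.5]]]' >/dev/null
python3 -m jog '[[[255,0,0,15,0,0,0],[255,0,0,15,0,0,0],[255,0,0,5,0,0,0],[255,0,0,0,0,0,0],[255,0,0,0,0,0,0]]]'
python3 - <<'E'
from m import *
p=capture("wrist");s=get_state();t=np.array(s["tool_pos"]);R=np.array(s["tool_rot"]);print(t,R)
ys=np.array([[*world(p,u,v)] for v in range(184,384) for u in range(156,356)])
l=(ys-t)@R; m=(abs(l[:,0])<.02)&(abs(l[:,1])<.012)&(l[:,2]>.02)&(l[:,2]<.046);L=l[m]
print(len(L),"vial tool xy",L[:,0].max()-.0075,np.percentile(L[:,1],[2,98]).mean(),np.percentile(L[:,1],[2,98]))
print("to go tool frame mm",1e3*R.T@(np.array([.4753,.0010,.064])-t))
W=plane(p,p["cx"],p["cy"],.064);print("img centre",W)
c=np.linalg.inv(p["T"])@[.4753,.001,.064,1];print("port px",p["fx"]*c[0]/-c[2]+p["cx"],p["fy"]*c[1]/c[2]+p["cy"])
E
```

```text
t: 12.85
tool_pos: [0.4743, 0.0032, 0.1557]
t: 14.1
tool_pos: [0.4749, -0.0, 0.1215]
tool_rot: [[-0.919, 0.394, -0.001], [0.394, 0.919, -0.0], [0.001, -0.001, -1.0]]
wrist_force: [0.3, 0.0, -0.6]
finger_gap: 0.0108
gripper_force: 58.7
[ 0.4753 -0.      0.122 ] [[-0.9192  0.3939 -0.0001]
 [ 0.3939  0.9192 -0.    ]
 [ 0.0001 -0.0001 -1.    ]]
436 vial tool xy 0.0016194275424287804 0.0006302144423028658 [-0.0063  0.0076]
to go tool frame mm [ 0.4271  0.9304 58.0231]
img centre [0.4598 0.006  0.064 ]
port px 258.89828623944175 218.44988487439204
```

```bash
python3 -m jog '[[[255,-0.2,0.2,5,0,0,0],[255,0,0,5,0,0,0],[255,0,0,4,0,0,0],[255,0,0,0,0,0,0]]]'|sed -n '2p;4p'
python3 -m jog '[[[255,0,0,4,0,0,0],[255,0,0,4,0,0,0],[255,0,0,3,0,0,0],[255,0,0,0,0,0,0]]]'|sed -n '2p;4p'
```

```text
tool_pos: [0.4751, 0.0001, 0.1069]
wrist_force: [-0.9, 0.5, -0.6]
tool_pos: [0.4752, 0.0001, 0.096]
wrist_force: [-0.1, -0.4, -1.0]
```

```bash
python3 -m jog '[[[255,0,0,3,0,0,0],[255,0,0,3,0,0,0],[255,0,0,3,0,0,0],[255,0,0,0,0,0,0]]]'|sed -n '2p;4p'
python3 -m jog '[[[255,0,0,2,0,0,0],[255,0,0,2,0,0,0],[255,0,0,2,0,0,0],[255,0,0,2,0,0,0],[255,0,0,0,0,0,0]]]'|sed -n '2p;4p'
python3 -m jog '[[[255,0,0,1,0,0,0],[255,0,0,1,0,0,0],[255,0,0,1,0,0,0],[255,0,0,0,0,0,0]]]'|sed -n '2p;4p'
python3 -m jog '[[[255,0,0,1,0,0,0],[255,0,0,0.5,0,0,0],[255,0,0,0,0,0,0]]]'|sed -n '2p;4p'
```

```text
tool_pos: [0.4753, 0.0001, 0.0871]
wrist_force: [-0.7, 0.7, -0.1]
tool_pos: [0.4753, 0.0001, 0.0793]
wrist_force: [-0.3, 1.0, -0.1]
tool_pos: [0.4755, 0.0001, 0.0765]
wrist_force: [0.4, -0.3, -0.2]
tool_pos: [0.4755, 0.0001, 0.0751]
wrist_force: [-0.2, -0.6, 0.5]
```

```bash
python3 -m jog '[[[255,0,0,1,0,0,0],[255,0,0,0.7,0,0,0],[255,0,0,0,0,0,0]]]'|sed -n '2p;4p'
python3 -m jog '[[[215,0,0,0,0,0,0],[200,0,0,0,0,0,0],[185,0,0,0,0,0,0],[170,0,0,0,0,0,0],[160,0,0,0,0,0,0],[160,0,0,0,0,0,0],[160,0,0,0,0,0,0]]]'
python3 -m jog '[[[160,0,0,-10,0,0,0],[160,0,0,-25,0,0,0],[160,0,0,-35,0,0,0],[160,0,0,-35,0,0,0],[120,0,0,-35,0,0,0],[120,0,0,0,0,0,0],[120,0,0,0,0,0,0]]]'|sed -n '2p;4p'
python3 - <<'E'
from m import *
p=capture("wrist")
c=np.linalg.inv(p["T"])@[.4753,.001,.058,1];u,v=p["fx"]*c[0]/-c[2]+p["cx"],p["fy"]*c[1]/c[2]+p["cy"];print(u,v)
W=np.array([[world(p,a,b) for a in range(int(u)-20,int(u)+21)] for b in range(int(v)-20,int(v)+21)])
print((W[::3,::3,2]*1e3).round().astype(int))
h=p["pixels"].astype(int);m=((h[...,0]-h[...,2]>60)).astype(np.uint8);c,st,_=blob(m,int(u),int(v),16);print(c,st,plane(p,*c,.0565),world(p,*c))
save(p,"w5.png",(int(u)-60,int(v)-45,int(u)+60,int(v)+45),5)
E
```

```text
tool_pos: [0.4755, 0.0001, 0.0734]
wrist_force: [0.4, 0.2, -0.9]
t: 16.98
tool_pos: [0.4756, 0.0001, 0.0735]
tool_rot: [[-0.919, 0.394, 0.0], [0.394, 0.919, 0.0], [-0.0, 0.0, -1.0]]
wrist_force: [-0.7, -0.1, -0.1]
finger_gap: 0.0316
gripper_force: 0.0
tool_pos: [0.4767, 0.0001, 0.216]
wrist_force: [0.7, -0.2, 0.3]
257.11933946114175 177.96647368111718
[[ 62  62  61  62  63  63  62  62  62  62  62  62  63  63]
 [ 63  63  63  63  62  63  62  63  65  63  63  63  63  64]
 [ 63  62  64  62  64  64  63  64  62  62  62  63  62  63]
 [ 62  63  62  63  62  64  64  64  62  63  64  63  63  63]
 [ 63  63  65  61  64  63  47  48  60  64  62  63  63  63]
 [ 63  62  62  64  12  52  55  56  55  60  62  62  63  62]
 [ 64  63  64  61  25  55  55  56  55  49  61  63  64  63]
 [ 64  64  62  62  36  54  56  56  56  55  61  63  64  63]
 [ 63  63  63  60  49  55  55  55  55  49  62  63  63  62]
 [ 62  63  63  63  57  49  56  55  55  59  62  62  62  62]
 [ 62  63  63  64  63  60  55  57  60  63  64  64  62  62]
 [ 62  63  63  63  63  63  63  63  64  63  63  63  63  61]
 [ 64  62  64  63  63  63  64  63  63  64  62  63  63  63]
 [ 63  63  63  63  62  63  63  63  63  64  62  63  62 349]]
[256.8239 178.017 ] [250 171  15  16 176] [0.4756 0.0006 0.0565] [0.4759 0.0004 0.055 ]
```

The cap's top stands at z≈0.056, centred in the port, so the vial is fully home. Next I turn the knob to the next click.

```bash
python3 -m jog '[[[0,-20,0.5,0,0,0,0],[0,-34.4,0.8,0,0,0,0],[0,0,0,20,0,0,0],[0,0,0,30,0,0,0],[0,0,0,35,0,0,0],[0,0,0,25,0,0,0],[0,0,0,12,0,0,0],[0,0,0,5,0,0,0],[0,0,0,0,0,0,0]]]'
python3 -m jog '[[[255,0,0,0,0,0,0],[255,0,0,0,0,0,0],[255,0,0,0,0,0,0],[255,0,0,0,0,0,0],[255,0,0,0,0,0,0],[255,0,0,0,0,0,0],[255,0,0,0,0,0,0],[255,0,0,0,0,0,0]]]' |tail -2;python3 s.py
```

```text
t: 18.37
tool_pos: [0.5248, -0.0201, 0.085]
tool_rot: [[-0.919, 0.394, -0.003], [0.394, 0.919, 0.0], [0.003, -0.001, -1.0]]
wrist_force: [-0.8, -0.8, -0.1]
finger_gap: 0.0854
gripper_force: 0.0
finger_gap: 0.0385
gripper_force: 59.1
19.03 tau [-0.348  0.632 -0.002] F [-2.7, -2.0, 10.2] pos [0.5266, -0.0203, 0.0876] j6 21.0 j1 -2.2
```

```bash
python3 -m jog '[[[255,0,0,-0.6,0,0,0],[255,0,0,0,0,0,2],[255,0,0,0,0,0,2]]]' >/dev/null;python3 s.py
python3 -m jog '[[[255,0,0,0,0,0,2],[255,0,0,0,0,0,2]]]' >/dev/null;python3 s.py
python3 -m jog '[[[255,0,0,0,0,0,2],[255,0,0,0,0,0,2]]]' >/dev/null;python3 s.py
python3 -m jog '[[[255,0,0,0,0,0,3],[255,0,0,0,0,0,3],[255,0,0,0,0,0,3],[255,0,0,0,0,0,3],[255,0,0,0,0,0,3],[255,0,0,0,0,0,3],[255,0,0,0,0,0,3],[255,0,0,0,0,0,3],[255,0,0,0,0,0,3]]]' >/dev/null;python3 s.py
```

```text
19.28 tau [-0.517 -0.099  1.22 ] F [0.5, -1.5, 2.6] pos [0.5265, -0.0202, 0.0877] j6 25.03 j1 -2.19
19.45 tau [-0.34  -0.125  0.146] F [0.9, -1.2, 2.1] pos [0.5266, -0.0203, 0.0877] j6 29.08 j1 -2.19
19.62 tau [-0.326 -0.101  0.266] F [1.6, -1.7, 2.1] pos [0.5266, -0.0202, 0.0877] j6 33.09 j1 -2.2
20.37 tau [-0.042 -0.33   0.259] F [1.6, 0.1, 0.9] pos [0.5267, -0.0201, 0.0877] j6 60.13 j1 -2.19
```

```bash
python3 -m jog '[[[255,0,0,0,0,0,2],[255,0,0,0,0,0,2],[255,0,0,0,0,0,2],[255,0,0,0,0,0,2],[255,0,0,0,0,0,2],[255,0,0,0,0,0,2]]]' >/dev/null;python3 s.py
python3 -m jog '[[[255,0,0,0,0,0,1],[255,0,0,0,0,0,1]]]' >/dev/null;python3 s.py
python3 -m jog '[[[255,0,0,0,0,0,1],[255,0,0,0,0,0,1]]]' >/dev/null;python3 s.py
python3 -m jog '[[[255,0,0,0,0,0,1],[255,0,0,0,0,0,0]]]' >/dev/null;python3 s.py
python3 -m jog '[[[255,0,0,0,0,0,1],[255,0,0,0,0,0,0]]]' >/dev/null;python3 s.py
python3 -m jog '[[[255,0,0,0,0,0,1],[255,0,0,0,0,0,0]]]' >/dev/null;python3 s.py
```

```text
20.87 tau [-0.01  -0.452  0.181] F [3.0, 0.3, 0.9] pos [0.5268, -0.0201, 0.0877] j6 72.09 j1 -2.19
21.03 tau [ 0.035 -0.648  0.06 ] F [3.7, -0.7, 2.6] pos [0.5268, -0.0201, 0.0877] j6 74.04 j1 -2.19
21.2 tau [ 0.2   -0.843  0.152] F [4.6, 1.1, 5.8] pos [0.5268, -0.0201, 0.0877] j6 76.06 j1 -2.19
21.37 tau [ 0.161 -0.816 -0.249] F [4.8, 0.9, 6.5] pos [0.5268, -0.0201, 0.0877] j6 77.09 j1 -2.19
21.53 tau [ 0.199 -0.864 -0.258] F [4.1, 0.7, 5.6] pos [0.5268, -0.0201, 0.0877] j6 78.09 j1 -2.19
21.7 tau [ 0.185 -0.866 -0.349] F [4.8, 0.6, 6.0] pos [0.5268, -0.0201, 0.0877] j6 79.1 j1 -2.19
```

```bash
python3 -m jog '[[[255,0,0,0,0,0,1],[255,0,0,0,0,0,0]]]' >/dev/null;python3 s.py
python3 -m jog '[[[255,0,0,0,0,0,1],[255,0,0,0,0,0,0]]]' >/dev/null;python3 s.py
```

```text
21.87 tau [ 0.216 -0.793 -0.327] F [4.7, 0.9, 6.1] pos [0.5268, -0.0201, 0.0877] j6 80.09 j1 -2.19
22.03 tau [ 0.222 -0.857 -0.017] F [4.8, 1.2, 5.4] pos [0.5269, -0.0201, 0.0877] j6 81.08 j1 -2.19
```

The drag fell away at about 76° and is rising again at 81°, so the knob is at the click. I'll release, lift and check.

```bash
python3 -m jog '[[[200,0,0,0,0,0,0],[100,0,0,0,0,0,0],[0,0,0,0,0,0,0],[0,0,0,0,0,0,0],[0,0,0,0,0,0,0],[0,0,0,-15,0,0,0],[0,0,0,-35,0,0,0],[0,0,0,-40,0,0,0],[0,0,0,-40,0,0,0],[0,0,0,-20,0,0,0]]]'
python3 - <<'E'
from m import *
p=capture("wrist")
c=np.linalg.inv(p["T"])@[.4753,.001,.062,1];u,v=p["fx"]*c[0]/-c[2]+p["cx"],p["fy"]*c[1]/c[2]+p["cy"];print(u,v)
W=np.array([[world(p,a,b)[2] for a in range(int(u)-18,int(u)+19,3)] for b in range(int(v)-18,int(v)+19,3)])
print((W*1e3).round().astype(int)); save(p,"w6.png",(int(u)-100,int(v)-75,int(u)+100,int(v)+75),4)
t=capture("top")
for pic,n in((t,"top"),(capture("side"),"side")):print(n,[(r["box"],round(r["score"],2)) for r in recognise("vial_2",pic)])
E
```

```text
t: 22.87
tool_pos: [0.5267, -0.0202, 0.2416]
tool_rot: [[-0.118, 0.993, 0.004], [0.993, 0.118, -0.0], [-0.001, 0.004, -1.0]]
wrist_force: [0.8, -0.8, 0.3]
finger_gap: 0.0856
gripper_force: 0.0
207.51115681224678 148.1324554438939
[[64 62 62 63 63 62 63 62 63 63 63 63 63]
 [64 63 64 61 64 63 63 63 63 62 63 62 64]
 [63 62 64 64 62 64 64 61 64 62 64 62 64]
 [62 64 62 62 62 61 57 61 64 62 63 62 62]
 [62 62 63 62 57 57 57 56 57 63 63 62 63]
 [63 63 62 60 57 57 57 57 57 60 64 63 63]
 [63 63 63 60 56 57 56 56 56 56 63 63 63]
 [63 63 62 61 56 57 57 56 58 58 64 63 63]
 [62 64 64 62 57 57 58 58 56 62 62 62 63]
 [62 61 64 64 62 61 57 59 62 64 62 64 63]
 [63 64 64 63 63 63 63 64 63 62 62 64 63]
 [62 62 64 63 64 63 63 64 64 63 62 63 64]
 [62 62 62 64 64 62 63 63 63 64 64 62 63]]
top [([306.0, 225.8, 311.2, 233.2], 0.51), ([329.6, 211.3, 339.4, 217.0], 0.49)]
side [([303.1, 233.4, 309.4, 253.9], 0.61), ([272.1, 224.9, 278.2, 247.2], 0.45)]
```

View pics/w6.png

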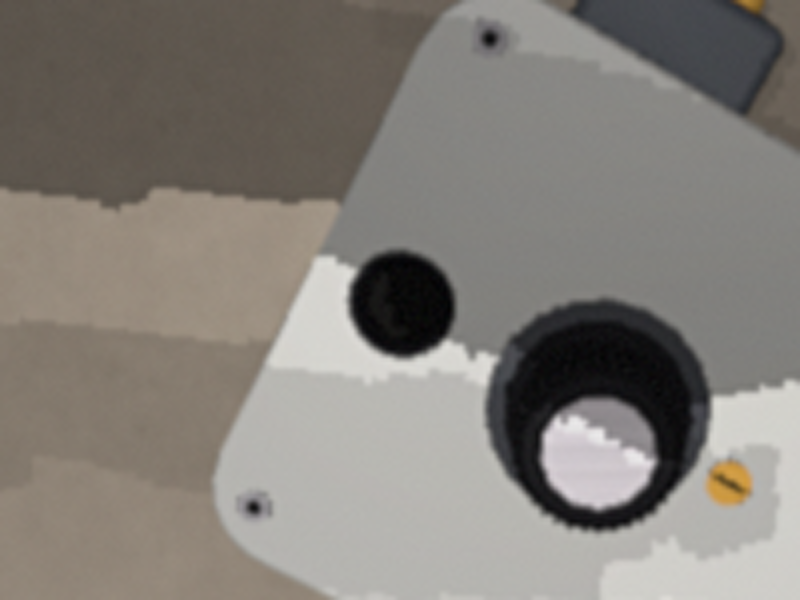

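The port at (401,303) in the crop now shows the black deck of a blank about 6 mm down, and the vial has gone inside.

```bash
python3 -m jog '[[[0,0,0,0,0,0,0],[0,0,0,0,0,0,0],[0,0,0,0,0,0,0]]]' | sed -n 4p; python3 -c "from bench import close_job;print(close_job())"
```

```text
wrist_force: [0.8, 0.5, -0.0]
the job is handed in; nothing more can be done
None
```

The yellow-capped vial went fully home in the well, the knob was turned on to the next click, and the job is handed in at about 23 s; a blank then showed under the port, but the hidden vial's exact spot at the reading place was only felt through the click, not measured.

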